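# Refit the instrument cradle on its sloping stand

## Robot

A 6-joint arm with a two-finger parallel gripper is mounted at the origin on the work surface. World frame = base frame: x ahead of the robot, y to its left, z up, the work surface at z = 0. Lengths are in mm, angles in degrees, forces in N, time in s.
With the tool pointing down it reaches from about 350 to 850 mm from the base axis. Payload 8.1 kg.
Tool frame: the origin (TCP) lies midway between the tips of the shut fingers; the grasp point (between the pads) lies 19 mm behind it (r.grip_depth is the distance from the TCP to the grasp point, in mm); z points along the fingers, y is the direction in which the jaws open and shut (so a half turn about z gives the same grasp; the last joint's range is limited). The gripper opens to 85 mm and grips with 20 to 120 N. Pads are 22 mm wide; open, the fingers measure 114 mm over their backs; the gripper's body (76 mm by 85 mm) begins 54 mm behind the grasp point. The pads swing forward as they close: fully open they stand 13 mm farther back than shut.
Start: joints at [58.992, 7.471, 85.268, -0, 87.261, -4.893], TCP at [264.089, 538.76, 231.292] pointing down, gripper open.
Joint ranges: [-169.43, 169.43], [-51.17, 129.36], [1.28, 143.12], [-76.62, 256.62], [0, 156.53], [-152.29, 152.29]. Speed limits (degrees/s): [136.94, 136.94, 159.86, 180, 180, 180].

## Interface

Orientations are given as [roll, pitch, yaw] about the fixed x, y, z axes, in that order (R = Rz(yaw) Ry(pitch) Rx(roll)).
In Python, from bench import r, imaging gives the robot as it stands.
- The arm moves only by the shell command python3 -m creep 'ROWS' [FORCE]. ROWS is text: rows parted by semicolons, each of 7 numbers parted by spaces: the shift along the tool's x, y, z in cm, then the turn, a rotation vector about the tool's x, y, z in degrees, then the finger opening in cm, from 0 to 8.54. In form: dx dy dz ax ay az gripper; .... A call has 1 to 20 rows; each row is the pose to reach, as a shift and turn from the pose measured when the call began, along the tool's axes at that moment; what a row does not reach only later rows make up. A row lasts 1/10 s, in which the tool goes at most 50 mm and 8.59 degrees, less where a joint would pass 70% of its speed; a pose out of reach is approached as far as the arm can. A call with a gripper value outside its range is refused whole. The fingers move at their own pace and stop on an object; FORCE is the grip in N (left out, the last holds). Time passes only in rows, so rows that repeat a pose let the fingers close. It gives the time, the measured TCP pose, the force and the opening at its end, in the units of the state.
- r.sense(): the state, without advancing time (a new reading comes with each control period).
- imaging.snapshot(name): name is "scene" or "top" or "wrist"; returns the picture (480x640x3 uint8, red, green, blue); there is no depth.
- imaging.camera_info(name): a dict with "camera_matrix" (3x3 intrinsics, pixels), "R" (3x3) and "t" (3): a world point X has camera coordinates R X + t. Camera axes: x right, y down, z forward; pixel columns grow to the right and rows downward; lengths in mm; the calibration is good to about 2 mm. A picture is of the moment at which its call begins: read the wrist's pose just before it. camera_info takes no time and is no camera call; for the wrist camera it gives the pose at the moment of the call.
- r.hand_in(): hands the job in, once; it reports no verdict.
The state is a dict: "time": time; "joint_pos": joint angles; "qd": joint speeds; "joint_efforts": joint torques, N m; "tool_pos": TCP position; "tcp_rot": TCP orientation; "ft_force": force on the tool from outside, world axes, zero at the start; "wrist_torque": the same for the moment, N m; "finger_gap": finger opening in mm.
Only numpy, scipy, OpenCV 4.12 (cv2) and the standard library are available. Lean on these libraries where they do the work, as an engineer would, in place of code of your own. Each camera call takes 0.05 s, during which the arm holds its last target.

## Task

Put the blue instrument cradle back on the sloping stand: set the round ends of its two keyholes over the brass stud heads so that it lies flat on the deck, then slide it fully down the slope so that the studs lock in the slots. Then press the yellow flap down until it clicks and stays shut above the cradle. Leave the jars, bottle, beaker, dishes and forceps where they are.

Things in the scene. Friction and masses are not known exactly. Their poses are not given: they have to be found in the camera images.
- cradle_grip (a point): Loose blue instrument cradle lying flat on the bench: this point is inside the white rib that stands on the plate's centre, 36 mm above the plate's underside; grip here. The rib is 70 mm long (x), 16 mm thick (y), its top 52 mm above the underside. +x is the cradle's upper end on the stand, z is up out of the plate.
- cradle: The same cradle, 0.2 to 0.4 kg: origin at the centre of the plate's underside, same axes. Plate 150 mm (x) by 168 mm (y) by 6 mm thick, with two keyholes through it. Low blue combs for instrument handles, 90 mm wide and 22 mm high above the underside, cross it at x = +-58 mm.
- keyhole_l (a point): Centre of the round end (28 mm across) of the cradle's keyhole at its +y side, on the underside: x = -13, y = +60 mm from the plate's centre. From it a slot 14 mm wide runs towards +x and ends 31 mm from this centre.
- keyhole_r (a point): The same for the keyhole at the -y side: x = -13, y = -60 mm from the plate's centre.
- deck: Sloping aluminium deck of the fixed white stand. Origin on its surface midway between two brass studs; x up the slope (20 degrees, low side to the robot), y across, z square off the deck. It spans x -100 to +150, y +-95 mm. Flat with round ends over the studs the cradle's centre is at x = +13 mm; slid fully down, at -13 mm. Friction stops it sliding by itself: push, e.g. on the rib's upper end.
- stud_l (a point): Top centre of the brass stud at the deck's +y side (x = 0, y = +60 mm on the deck). Neck 10 mm in diameter; domed head 20 mm in diameter, underside 9 mm and top 15 mm above the deck.
- stud_r (a point): The same for the stud at the -y side (x = 0, y = -60 mm on the deck).
- flap (a joint): Yellow retaining flap across the deck's upper part, rad: 0 is shut, lying down along the deck; starts propped at 1.1 to 1.4; opens to 1.6. 70 mm long from its hinge, 120 wide, 8 thick. A light spring lifts it; at about 0.4 rad two sprung balls at its sides resist (some 6 N near the free edge, more nearer the hinge) until 0.3; pressed right down, they snap over it and hold it at 0 to 0.04.
- flap_edge (a point): Middle of the flap's free edge on its upper face, the face to press; x runs from this edge to the hinge, z out of that face. Shut, it is at deck x = 66 mm, 10 mm above the deck, 4 mm short of the slid-down cradle; the flap cannot shut while the cradle is not slid down.
- flap_hinge (a point): Middle of the flap's hinge line, which runs along the deck's y at deck x = 136 mm, 6 mm above the deck. Black ball housings 22 mm high stand beside the flap at deck x = 96 to 112, y = +-72 to 86 mm.
- jar_mid: Bystander: glass culture jar with white cap, 68 mm diameter, 110 mm tall; stands near the middle line, beyond the forceps. Origin at the middle of its underside.
- jar_far: Bystander: glass culture jar with white cap, 76 mm diameter, 130 mm tall; stands towards the far side. Origin at the middle of its underside.
- forceps: Bystander: dark steel forceps, 195 mm long, 30 mm wide, 8 mm high, lying flat on the middle line between the stand and the cradle. Origin at the middle of its underside.
- dishes: Bystander: stack of round culture dishes, 90 mm diameter, 60 mm tall; towards the far side. Origin at the middle of its underside.
- amber: Bystander: amber bottle, 66 mm diameter, 160 mm tall; to the robot's left. Origin at the middle of its underside.
- beaker: Bystander: empty glass beaker, 80 mm diameter, 100 mm tall; to the robot's right. Origin at the middle of its underside.
Mind the look-alikes: they are no part of the job. Leave any orange look-alike of the cradle alone.

How it is judged (in metres and radians):
On the way, in this order (a step that is already met when the one before it is completed fails the run):
1. the cradle lies flat on the deck with both stud heads up through the round ends, not yet slid down (z of cradle_grip in the frame of deck between 0.032 and 0.0395 m and angle between the z axis of cradle_grip and the z axis of deck, either way round below 0.06 rad and y of cradle_grip in the frame of deck between -0.008 and 0.008 m and x of cradle_grip in the frame of deck between 0 and 0.026 m), for 0.05 s.
2. the cradle has been slid fully down the slope, studs locked in the slots, while the flap is still open (z of cradle_grip in the frame of deck between 0.032 and 0.0395 m and angle between the z axis of cradle_grip and the z axis of deck, either way round below 0.06 rad and y of cradle_grip in the frame of deck between -0.008 and 0.008 m and x of cradle_grip in the frame of deck between -0.019 and -0.009 m and angle between the x axis of cradle_grip and the x axis of deck, either way round below 0.08 rad and value of joint flap above 0.3 rad), for 0.1 s.
At the end, for the whole second after the job is handed in: The cradle lies flat on the deck (within 3.5 mm and 0.06 rad), at rest, slid down to within 4 mm of the end of its travel with both studs in the slots, and the flap is held shut (within 0.08 rad) by its detent (z of cradle_grip in the frame of deck between 0.032 and 0.0395 m and angle between the z axis of cradle_grip and the z axis of deck, either way round below 0.06 rad and y of cradle_grip in the frame of deck between -0.008 and 0.008 m and x of cradle_grip in the frame of deck between -0.019 and -0.009 m and angle between the x axis of cradle_grip and the x axis of deck, either way round below 0.08 rad and value of joint flap below 0.08 rad and linear speed of cradle below 0.02 m/s); the robot touches nothing.
It fails at once if a jar, the dishes, the forceps, the bottle or the beaker was shifted by more than 40 mm (distance of any of jar_mid, jar_far, forceps, dishes, amber, beaker from where it was at the start of the episode above 0.04 m).
It also fails if it takes over 53 s, if anything falls off the work surface, if the arm or the gripper's body presses on something with over 40 N, if the wrist force passes 120 N, or if a joint passes its speed limit or range.

## Working session

There is one attempt and no reset: what is moved stays moved. The work goes in short steps, Python scripts to look and compute and a shell command to move; the robot and the scene stay as the last step left them, time stands still between calls to the robot, and variables do not carry over. Pictures are saved under pics/ and viewed, and the job is handed in when it is done.

```bash
mkdir -p pics; ls
cat > h.py <<'E'
import numpy as np, cv2
from bench import r, imaging
def snap(n,f):
    ci=imaging.camera_info(n); im=imaging.snapshot(n)
    cv2.imwrite(f'pics/{f}.png',im[:,:,::-1]); np.savez(f'pics/{f}.npz',K=ci["camera_matrix"],R=ci["R"],t=ci["t"]); return im
E
python3 - <<'E'
from h import *
print(r.sense())
for n in("scene","top","wrist"):
    snap(n,n+"0"); ci=imaging.camera_info(n); print(n,ci)
E
```

```text
pics
{'time': 0.0, 'joint_pos': array([ 5.89936805e+01,  7.51449187e+00,  8.53290573e+01,  5.83465507e-04,
        8.72619144e+01, -4.89380921e+00]), 'qd': array([ 0.02754766, -0.06716022, -0.02682725,  0.10479365,  0.08745419,
        0.0167207 ]), 'joint_efforts': array([-6.10980387e-04, -5.69402218e+01, -5.00549912e+01, -2.76576366e-04,
        1.49273558e-02, -4.01182865e-05]), 'tool_pos': array([263.78137879, 538.29536154, 230.25298709]), 'tcp_rot': array([-1.79894971e+02, -9.57763628e-03,  1.53887452e+02]), 'ft_force': array([0.33867824, 0.03741952, 0.66009496]), 'wrist_torque': array([0.00489213, 0.03080438, 0.02710036]), 'finger_gap': 85.42949530922148}
scene {'camera_matrix': array([[505.71659274,   0.        , 316.45813947],
       [  0.        , 505.71659274, 236.94083834],
       [  0.        ,   0.        ,   1.        ]]), 'R': array([[-0.07615826,  0.99701659,  0.01256306],
       [ 0.56601543,  0.05360167, -0.82265022],
       [-0.82086932, -0.05554073, -0.56840899]]), 't': array([  51.51254376, -208.45938293, 1752.12435541])}
top {'camera_matrix': array([[481.92581688,   0.        , 323.82580795],
       [  0.        , 481.92581688, 236.94767244],
       [  0.        ,   0.        ,   1.        ]]), 'R': array([[-0.01317629, -0.99947907,  0.0294613 ],
       [-0.99450349,  0.01003861, -0.1042211 ],
       [ 0.10387106, -0.03067262, -0.9941177 ]]), 't': array([  -9.83583775,  558.51285336, 1172.2179963 ])}
wrist {'camera_matrix': array([[407.94404541,   0.        , 323.75290776],
       [  0.        , 407.94404541, 240.21081999],
       [  0.        ,   0.        ,   1.        ]]), 'R': array([[ 0.44004206,  0.89797522, -0.00187032],
       [ 0.86319545, -0.42242275,  0.27650068],
       [ 0.24750069, -0.12328638, -0.9610119 ]]), 't': array([-599.55677348,  -35.87502282,  379.24046305])}
```

View pics/scene0.png

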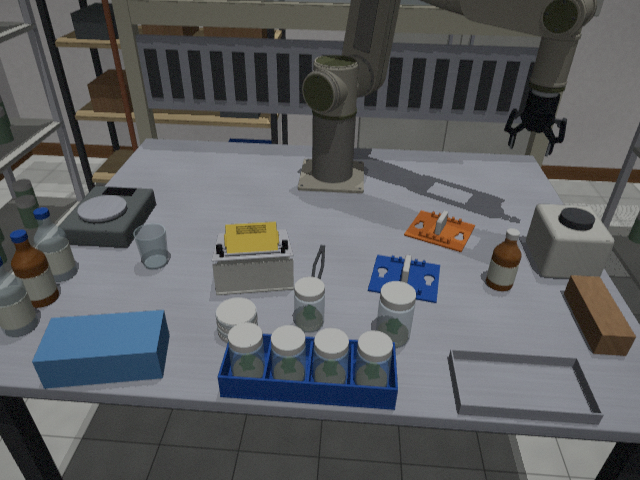

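View pics/top0.png

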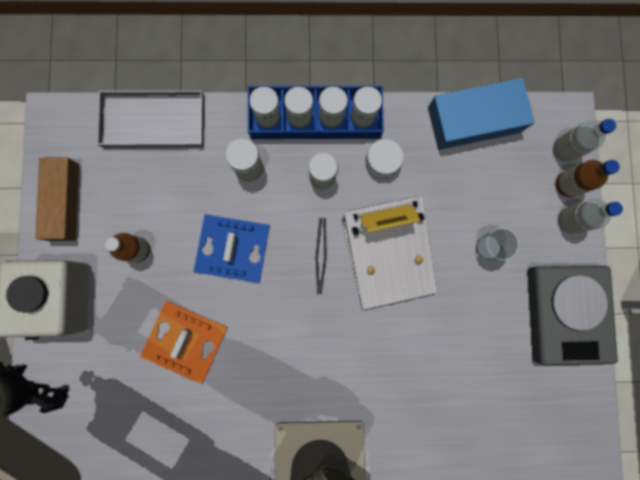

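View pics/wrist0.png

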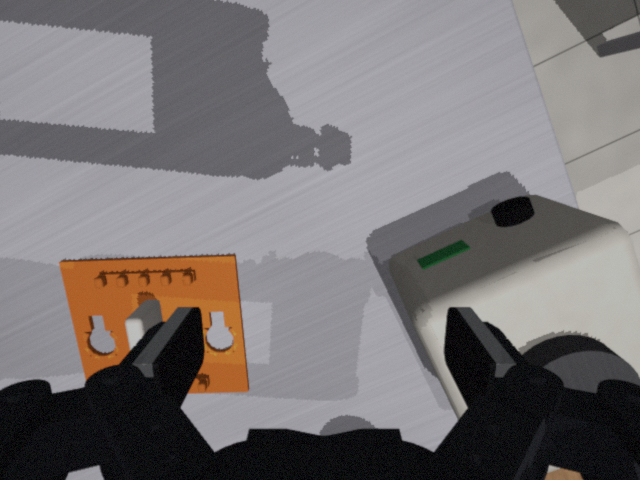

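Run:
```python
import cv2
a=cv2.imread('pics/top0.png')[180:320,180:450]; cv2.imwrite('pics/z1.png',cv2.resize(a,(800,415),interpolation=cv2.INTER_CUBIC))
a=cv2.imread('pics/scene0.png')[210:310,200:460]; cv2.imwrite('pics/z2.png',cv2.resize(a,(800,308),interpolation=cv2.INTER_CUBIC))
```

```text
(no output)
```

View pics/z1.png

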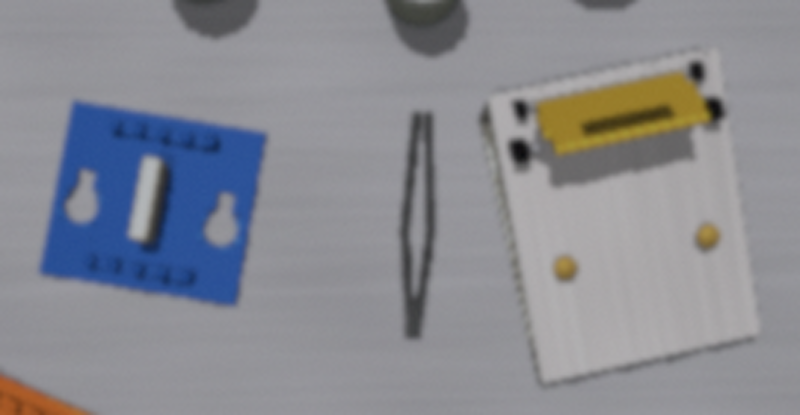

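View pics/z2.png

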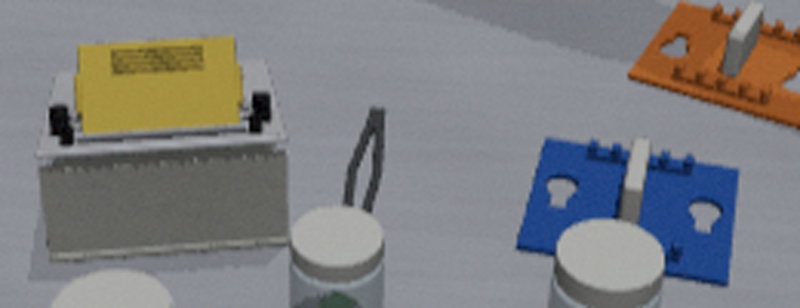

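```bash
cat >> h.py <<'E'
from scipy.optimize import least_squares
from scipy.spatial.transform import Rotation as Ro
def ld(f):
    d=np.load(f'pics/{f}.npz'); return d['K'],d['R'],d['t']
def proj(c,X):
    K,R,t=c; p=(np.atleast_2d(X)@R.T+t)@K.T; return p[:,:2]/p[:,2:]
def pose(p): # x y z yaw slope
    return Ro.from_euler('ZY',[p[3],-p[4]],degrees=True).as_matrix(),np.array(p[:3])
def fit(obs,p0,free):
    # obs: list of (cam, X local(n,3), uv)
    p0=np.array(p0,float)
    def f(q):
        p=p0.copy(); p[free]=q; R,t=pose(p)
        return np.concatenate([(proj(c,np.array(X)@R.T+t)-uv).ravel() for c,X,uv in obs])
    s=least_squares(f,p0[free],x_scale=[10]*len(free)); p=p0.copy(); p[free]=s.x
    return p,s.fun.reshape(-1,2)
E
python3 - <<'E'
from h import *
T=ld('top0');S=ld('scene0')
tz=lambda a:np.array(a)/2.963+180; 
sz=lambda a:np.array(a)/3.077+[200,210]
p,e=fit([(T,[[75,84,6],[75,-84,6],[-75,-84,6],[-75,84,6]],tz([(75,100),(267,133),(238,305),(41,273)]))],[500,250,0,-10,0],[0,1,3])
print('cradle',p.round(1));print(e.round(1))
od=[(T,[[150,-95,0],[150,95,0],[-100,95,0],[-100,-95,0],[0,60,15],[0,-60,15]],tz([(716,47),(488,97),(541,384),(757,335),(565,267),(708,236)])),
 (S,[[150,-95,0],[150,95,0]],sz([(40,152),(290,143)]))]
for fr in([0,1,2,3],[0,1,2,3,4]):
    p,e=fit(od,[500,-150,60,10,20],fr); print('deck',p.round(1));print(e.round(1))
E
```

```text
cradle [534.5 213.8   0.  -10.    0. ]
[[-0.2 -0. ]
 [ 0.4 -0.3]
 [-0.2  0.2]
 [-0.   0.1]]
deck [ 488.7 -182.7   56.6   11.7   20. ]
[[ 0.2 -0.2]
 [-1.1 -0.2]
 [-0.5  0. ]
 [ 0.6 -0.2]
 [-0.5  0.7]
 [-0.4  0.4]
 [-1.   1.3]
 [-0.7 -1.2]]
deck [ 488.7 -182.8   56.2   11.8   20.1]
[[ 0.2 -0.2]
 [-1.1 -0.2]
 [-0.5 -0. ]
 [ 0.6 -0.2]
 [-0.5  0.7]
 [-0.4  0.4]
 [-1.1  1.3]
 [-0.7 -1.3]]
```

```bash
cat >> h.py <<'E'
def delta(pos,rpy=None,R=None):
    s=r.sense(); R0=Ro.from_euler('xyz',s['tcp_rot'],degrees=True)
    R1=Ro.from_matrix(R) if R is not None else Ro.from_euler('xyz',rpy,degrees=True)
    d=R0.inv().apply(np.array(pos)-s['tool_pos'])/10
    a=(R0.inv()*R1).as_rotvec(degrees=True)
    print('d cm',d.round(2),'rot',a.round(2),'t',round(s['time'],2)); return d,a
E
python3 - <<'E'
from h import *
delta([534,214,230],[180,0,170])
E
```

```text
d cm [-38.54 -17.24   0.07] rot [ -0.08  -0.02 -16.11] t 0.15
```

```bash
python3 -m creep '-9 -4 0 0 0 -6 8.5;-18 -8 0 0 0 -12 8.5;-28 -12.5 0 0 0 -16.1 8.5;-38.5 -17.2 0 0 0 -16.1 8.5;-38.5 -17.2 0 0 0 -16.1 8.5;-38.5 -17.2 0 0 0 -16.1 8.5;-38.5 -17.2 0 0 0 -16.1 8.5;-38.5 -17.2 0 0 0 -16.1 8.5;-38.5 -17.2 0 0 0 -16.1 8.5;-38.5 -17.2 0 0 0 -16.1 8.5;-38.5 -17.2 0 0 0 -16.1 8.5;-38.5 -17.2 0 0 0 -16.1 8.5;-38.5 -17.2 0 0 0 -16.1 8.5'
python3 - <<'E'
from h import *
s=r.sense();print(s['tool_pos'],s['tcp_rot'],s['joint_pos'].round(1))
snap('wrist','w1')
E
```

```text
time: 1.45
tool_pos: [533.1, 215.6, 230.6]
tcp_rot: [-179.9, -0.0, 170.1]
ft_force: [-0.2, 1.1, 0.6]
finger_gap: 85.3
[533.09312426 215.64556116 230.63951804] [-1.79929972e+02 -4.37306002e-02  1.70088953e+02] [ 16.9   3.7  89.3  -0.   87.  -63.1]
```

View pics/w1.png

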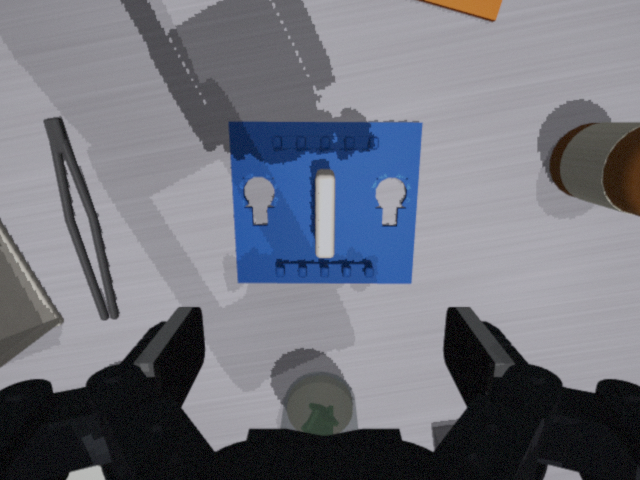

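Run:
```python
from h import *
T=ld('top0');W=ld('w1')
tz=lambda a:np.array(a)/2.963+180
C=[[75,84,6],[75,-84,6],[-75,-84,6],[-75,84,6]]
o1=(T,C,tz([(75,100),(267,133),(238,305),(41,273)]))
o2=(W,C+[[35,0,52],[-35,0,52]],np.array([(411.5,283.5),(238,283.5),(229,122),(422,122),(325.5,258),(325.5,170)]))
for o,f in(([o2],[0,1,3]),([o1,o2],[0,1,2,3])):
    p,e=fit(o,[534,214,0,-10,0],f);print(p.round(2));print(e.round(1).tolist())
delta([p[0],p[1],19],[180,0,180+p[3]])
```

```text
[536.1  216.59   0.    -9.98   0.  ]
[[0.5, -0.8], [0.1, -1.1], [-0.7, -1.4], [0.6, -1.2], [-0.3, 0.4], [-0.1, 3.6]]
[536.19 216.37  -1.31  -9.99   0.  ]
[[-1.2, -0.6], [-0.6, -0.9], [-1.1, -0.5], [-0.9, -0.5], [-0.0, -1.2], [0.1, -1.5], [-0.6, -1.3], [0.0, -1.0], [-0.5, 0.1], [-0.3, 3.6]]
d cm [-0.3   0.16 21.17] rot [-0.07 -0.04  0.08] t 1.5
```

```bash
python3 -m creep '-0.3 0.1 5 0 0 0 8.5;-0.3 0.1 10 0 0 0 8.5;-0.3 0.1 14 0 0 0 8.5;-0.3 0.1 18 0 0 0 8.5;-0.3 0.1 20 0 0 0 8.5;-0.3 0.1 21 0 0 0 8.5;-0.3 0.1 21.2 0 0 0 8.5;-0.3 0.1 21.2 0 0 0 8.5;-0.3 0.1 21.2 0 0 0 8.5;-0.3 0.1 21.2 0 0 0 8.5;-0.3 0.1 21.2 0 0 0 8.5' 60
python3 - <<'E'
from h import *
delta([536,216.4,18],[180,0,170])
E
```

```text
time: 2.6
tool_pos: [537.0, 216.1, 19.9]
tcp_rot: [-180.0, 0.1, 170.1]
ft_force: [-0.4, 0.5, -0.5]
finger_gap: 84.9
d cm [0.1  0.02 0.19] rot [-0.02  0.06  0.08] t 2.6
```

```bash
python3 -m creep '0.1 0 0.2 0 0 0 8.5;0.1 0 0.2 0 0 0 4;0.1 0 0.2 0 0 0 1;0.1 0 0.2 0 0 0 0.5;0.1 0 0.2 0 0 0 0.5;0.1 0 0.2 0 0 0 0.5;0.1 0 0.2 0 0 0 0.5;0.1 0 0.2 0 0 0 0.5;0.1 0 0.2 0 0 0 0.5;0.1 0 0.2 0 0 0 0.5;0.1 0 0.2 0 0 0 0.5' 60
python3 - <<'E'
from h import *
s=r.sense();print(s['joint_pos'].round(1),s['finger_gap'],s['ft_force'])
snap('wrist','w2')
E
```

```text
time: 3.7
tool_pos: [536.1, 216.3, 18.0]
tcp_rot: [-180.0, 0.1, 170.1]
ft_force: [0.2, -0.0, 1.3]
finger_gap: 15.1
[ 16.9  15.8  99.3  -0.1  64.8 -63.1] 15.115106274818432 [ 0.22388992 -0.03691901  1.28738111]
```

View pics/w2.png

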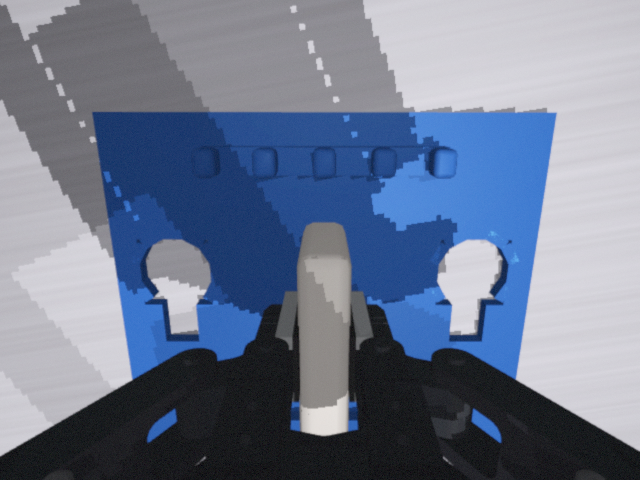

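```bash
python3 - <<'E'
from h import *
W=ld('w2')
p,e=fit([(W,[[-75,-84,6],[-75,84,6],[-13,60,6],[-13,-60,6]],np.array([(94,113),(556,113),(470.5,270.5),(176.5,270.5)]))],[536,216,0,-10,0],[0,1,3]);print(p.round(2));print(e.round(1).tolist())
p,e=fit([(W,[[-75,-84,6],[-75,84,6],[-13,60,6],[-13,-60,6]],np.array([(94,113),(556,113),(470.5,270.5),(176.5,270.5)]))],[536,216,0,-10,0],[0,1,2,3]);print(p.round(2));print(e.round(1).tolist())
E
python3 -m creep '0 0 -5 0 0 0 0.5;0 0 -10 0 0 0 0.5;0 0 -15 0 0 0 0.5;0 0 -19 0 0 0 0.5;0 0 -19 0 0 0 0.5;0 0 -19 0 0 0 0.5;0 0 -19 0 0 0 0.5'
```

```text
[537.05 216.68   0.    -9.97   0.  ]
[[-1.8, -1.6], [0.6, -1.1], [2.2, 2.2], [-0.9, 1.9]]
[537.14 216.67  -1.35  -9.97   0.  ]
[[0.3, -1.2], [-1.5, -0.7], [1.0, 1.3], [0.3, 0.9]]
time: 4.45
tool_pos: [534.5, 216.0, 205.3]
tcp_rot: [-179.9, -0.1, 170.1]
ft_force: [0.3, -0.3, -3.4]
finger_gap: 15.1
```

```bash
cat >> h.py <<'E'
DECK=[488.7,-182.7,56.6,11.7,20.]
OFF=np.array([-1.,-0.4,18.]) # tool minus cradle origin, cradle axes
def tgt(xd,yd,h,deck=None):
    Rd,d=pose(deck or DECK)
    return delta(d+Rd@(np.array([xd,yd,h])+OFF),R=Rd@np.diag([-1.,1,-1]))
E
python3 - <<'E'
from h import *
tgt(13,0,70)
E
```

```text
d cm [ -0.64 -40.78   6.28] rot [ -3.86 -19.92 -21.38] t 4.45
```

```bash
python3 -m creep '0 -4 0 0 0 -3 0.5;0 -9 0 0 -3 -6 0.5;0 -14 0 0 -7 -9 0.5;0 -19 1 -1 -10 -13 0.5;0 -24 2 -2 -14 -17 0.5;-0.3 -29 3 -3 -17 -20 0.5;-0.6 -34 4.5 -3.9 -19.9 -21.4 0.5;-0.6 -38 5.5 -3.9 -19.9 -21.4 0.5;-0.6 -40.8 6.3 -3.9 -19.9 -21.4 0.5;-0.6 -40.8 6.3 -3.9 -19.9 -21.4 0.5;-0.6 -40.8 6.3 -3.9 -19.9 -21.4 0.5;-0.6 -40.8 6.3 -3.9 -19.9 -21.4 0.5;-0.6 -40.8 6.3 -3.9 -19.9 -21.4 0.5;-0.6 -40.8 6.3 -3.9 -19.9 -21.4 0.5;-0.6 -40.8 6.3 -3.9 -19.9 -21.4 0.5'
python3 - <<'E'
from h import *
print(r.sense()['joint_pos'].round(1))
tgt(13,0,70)
snap('wrist','w3');snap('scene','s3')
E
```

```text
time: 5.95
tool_pos: [470.3, -186.4, 143.4]
tcp_rot: [180.0, 20.0, -168.2]
ft_force: [-0.3, -0.8, -2.9]
finger_gap: 15.1
[ -38.6  -19.4  121.9   16.9   65.4 -145.8]
d cm [ 0.01 -0.05  0.  ] rot [0.05 0.01 0.1 ] t 5.95
```

View pics/w3.png

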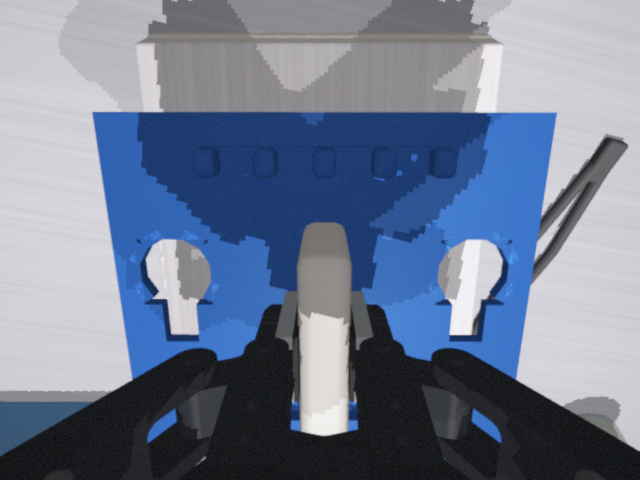

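View pics/s3.png

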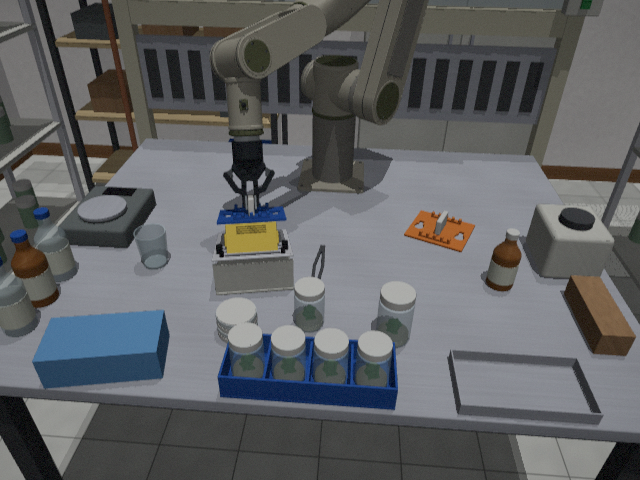

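Run:
```python
from h import *
W=ld('w3');Rd,d=pose(DECK)
for X in([-100,95,0],[-100,-95,0],[0,60,15],[0,-60,15],[-100,95,-12]): print(X,proj(W,d+Rd@X).round(1))
a=cv2.imread('pics/w3.png')[0:140,100:540];cv2.imwrite('pics/z3.png',cv2.resize(a,None,fx=1.8,fy=1.8,interpolation=cv2.INTER_CUBIC))
tgt(13,0,32)
```

```text
[-100, 95, 0] [[507.3  38.4]]
[-100, -95, 0] [[138.3  37.6]]
[0, 60, 15] [[432.3 233.3]]
[0, -60, 15] [[213. 233.]]
[-100, 95, -12] [[497.8  42.8]]
d cm [-0.01 -0.03  3.8 ] rot [0.04 0.01 0.08] t 6.05
```

View pics/z3.png

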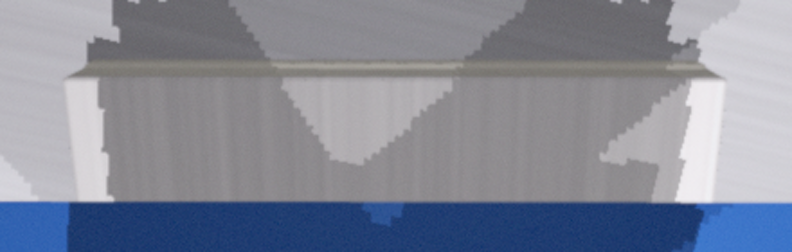

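```bash
python3 -m creep '0 0 1.5 0 0 0 0.5;0 0 3 0 0 0 0.5;0 0 3.8 0 0 0 0.5;0 0 3.8 0 0 0 0.5;0 0 3.8 0 0 0 0.5;0 0 3.8 0 0 0 0.5'
python3 - <<'E'
from h import *
print(r.sense()['joint_pos'].round(1))
tgt(13,0,32)
snap('wrist','w4')
W=ld('w4');Rd,d=pose(DECK)
for X in([-100,95,0],[-100,-95,0],[0,60,15],[0,-60,15]): print(X,proj(W,d+Rd@X).round(1))
E
```

```text
time: 6.65
tool_pos: [483.3, -184.4, 108.6]
tcp_rot: [-180.0, 20.1, -168.2]
ft_force: [-0.1, 0.4, -3.2]
finger_gap: 15.3
[ -37.2  -15.1  122.3   17.3   60.4 -146. ]
d cm [0.05 0.02 0.08] rot [-0.01  0.05  0.08] t 6.65
[-100, 95, 0] [[547.1  19.7]]
[-100, -95, 0] [[101.8  18.9]]
[0, 60, 15] [[454.7 253.5]]
[0, -60, 15] [[193.5 253.1]]
```

View pics/w4.png

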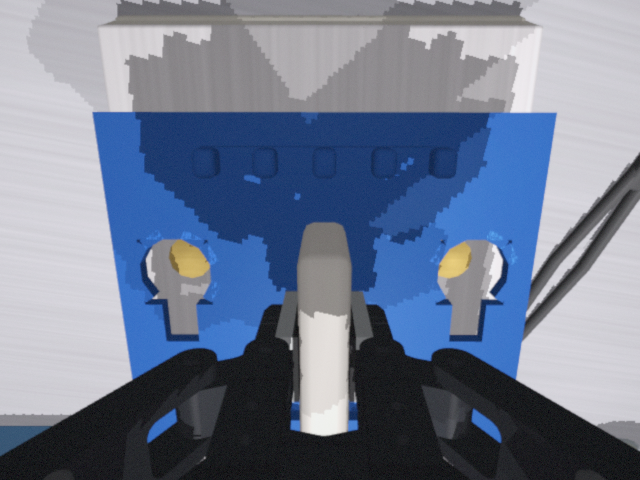

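Run:
```python
import cv2,numpy as np
a=cv2.imread('pics/w4.png');b=np.hstack([cv2.resize(a[220:320,130:230],None,fx=4,fy=4,interpolation=cv2.INTER_CUBIC),cv2.resize(a[220:320,420:520],None,fx=4,fy=4,interpolation=cv2.INTER_CUBIC)]);cv2.imwrite('pics/z4.png',b)
```

```text
(no output)
```

View pics/z4.png

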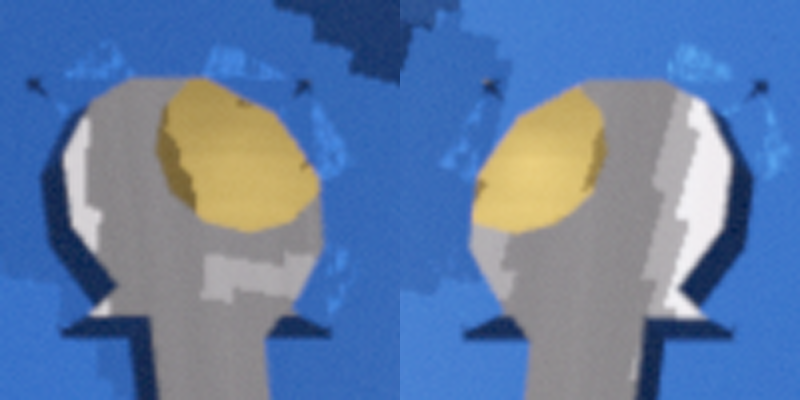

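Run:
```python
from h import *
W=ld('w4');Rd,d=pose(DECK)
th=np.linspace(0,2*np.pi,200)
for z in(9,10.5,12):
  for y in(-60,60):
    q=proj(W,d+np.c_[10*np.cos(th),y+10*np.sin(th),0*th+z]@Rd.T); print(z,y,'cols',q[:,0].min().round(1),q[:,0].max().round(1),'rowmax',q[:,1].max().round(1))
# fit deck lateral, x, with corners + stud rims
ob=[(W,[[-100,95,0],[-100,-95,0]],np.array([(541,27),(99.5,25)]))]
print(proj(W,d+Rd@[10,-60,10]),proj(W,d+Rd@[11,-60,10]))
a=cv2.imread('pics/w4.png')[0:60,80:560];cv2.imwrite('pics/z5.png',cv2.resize(a,(800,100)))
```

```text
9 -60 cols 176.1 218.5 rowmax 269.1
9 60 cols 429.6 472.0 rowmax 269.4
10.5 -60 cols 175.0 217.8 rowmax 270.2
10.5 60 cols 430.4 473.2 rowmax 270.5
12 -60 cols 173.9 217.0 rowmax 271.3
12 60 cols 431.3 474.3 rowmax 271.6
[[198.51101372 269.78969062]] [[198.68574011 271.75545803]]
```

View pics/z5.png

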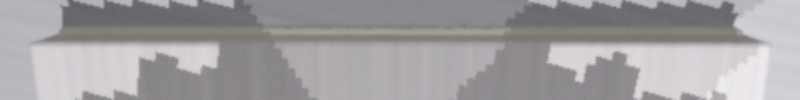

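Run:
```python
from h import *
W=ld('w4');Rd,d=pose(DECK)
c=proj(W,d+np.array([[0,-60,11],[0,60,11]])@Rd.T);print(c)
ob=[(W,[[0,-60,11],[0,60,11]],np.array([(190.3,c[0,1]+7.6),(449.8,c[1,1]+7.6)])),(W,[[-100,95,0],[-100,-95,0]],np.array([(542,25.3),(98,25.3)]))]
for f in([0,1,3],[0,1,2,3],[0,1,2,3,4]):
  p,e=fit(ob,DECK,f);print(p.round(2),e.round(1).tolist())
  tgt(13,0,18,list(p))
```

```text
[[196.09809215 250.46005074]
 [452.09362121 250.82890642]]
[ 491.74 -183.98   56.6    11.76   20.  ] [[2.9, -2.9], [-2.7, -3.2], [-1.4, 1.3], [1.3, 1.0]]
d cm [-0.2  -0.16  1.58] rot [-0.04  0.06  0.03] t 6.7
[ 491.23 -184.06   58.96   11.77   20.  ] [[1.4, -0.7], [-1.2, -0.9], [1.4, 0.8], [-1.5, 0.6]]
d cm [-0.23 -0.16  1.34] rot [-0.05  0.06  0.02] t 6.7
[ 490.15 -184.28   61.07   11.77   21.89] [[-0.3, -0.4], [0.4, -0.7], [0.3, 0.6], [-0.4, 0.4]]
d cm [-0.08 -0.16  1.06] rot [-0.05 -1.83  0.02] t 6.7
```

```bash
python3 -m creep '-0.25 -0.16 0.5 0 0 0 0.5;-0.25 -0.16 0.9 0 0 0 0.5;-0.25 -0.16 0.9 0 0 0 0.5;-0.25 -0.16 0.9 0 0 0 0.5;-0.25 -0.16 0.9 0 0 0 0.5'
python3 - <<'E'
from h import *
print(r.sense()['joint_pos'].round(1))
tgt(13,0,0,[491.2,-184.1,59,11.77,20])
snap('wrist','w5')
a=cv2.imread('pics/w5.png');b=np.hstack([cv2.resize(a[220:320,130:230],None,fx=4,fy=4,interpolation=cv2.INTER_CUBIC),cv2.resize(a[220:320,420:520],None,fx=4,fy=4,interpolation=cv2.INTER_CUBIC)]);cv2.imwrite('pics/z6.png',b)
E
```

```text
time: 7.2
tool_pos: [488.9, -184.9, 101.0]
tcp_rot: [-180.0, 20.0, -168.2]
ft_force: [-0.0, -0.1, -3.3]
finger_gap: 15.6
[ -36.8  -13.5  121.9   17.4   59.2 -145.9]
d cm [ 0.01 -0.01  2.23] rot [-0.03  0.05  0.02] t 7.2
```

View pics/z6.png

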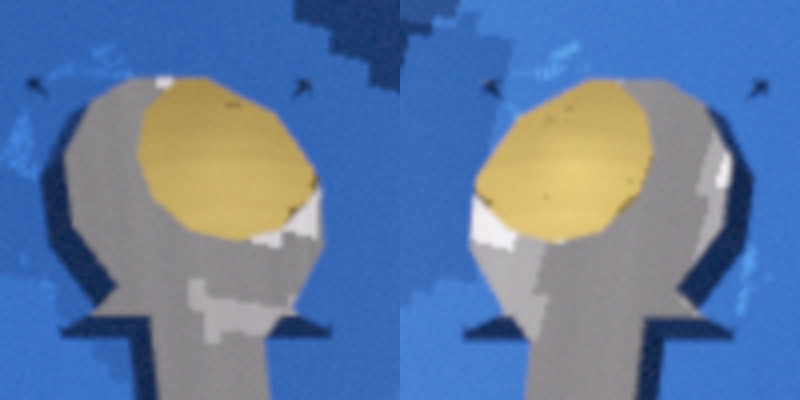

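View pics/w5.png

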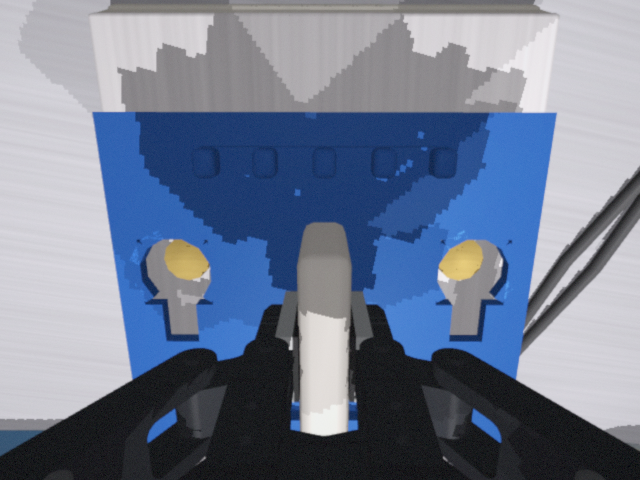

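Run:
```python
from h import *
W=ld('w5')
th=np.linspace(0,2*np.pi,200)
s=r.sense();Rt=Ro.from_euler('xyz',s['tcp_rot'],degrees=True).as_matrix()
Rc=Rt@np.diag([-1.,1,-1]); c0=s['tool_pos']-Rc@OFF
print('holes',proj(W,c0+np.array([[-13,-60,6],[-13,60,6],[-75,-84,6],[-75,84,6]])@Rc.T).round(1).tolist())
# deck relative to cradle: unknown (x offset ex, h)
def res(q,zr=10.5,full=False):
    ex,ey,h=q; o=[]
    for y in(-60,60):
        q_=proj(W,c0+np.c_[-13+ex+10*np.cos(th),y+ey+10*np.sin(th),0*th+zr-h]@Rc.T)
        o+= [q_[:,0].min() if y<0 else q_[:,0].max(), q_[:,1].max()]
    k=proj(W,c0+np.array([[-113+ex,-95+ey,-h],[-113+ex,95+ey,-h]])@Rc.T)
    return np.r_[np.array(o)-[164.3,280,483,280.5],k[:,0]-[91.5,557.5],k[:,1]-[13,13]]
for zr in(9,10.5,12):
  s_=least_squares(res,[0,0,20],args=(zr,));print(zr,s_.x.round(2),s_.fun.round(1))
```

```text
holes [[174.9, 272.8], [472.3, 272.8], [91.2, 111.8], [555.9, 111.8]]
9 [-2.0e-02  2.3e-01  2.2e+01] [ 3.6 -1.4 -2.7 -1.9 -3.8  3.   1.4  1.5]
10.5 [-0.24  0.23 22.59] [ 2.7 -1.1 -1.8 -1.6 -3.1  2.3  1.2  1.2]
12 [-0.46  0.23 23.19] [ 1.9 -0.8 -1.  -1.3 -2.4  1.6  0.9  1. ]
```

```bash
python3 -m creep '0 0 0.4 0 0 0 0.5;0 0 0.8 0 0 0 0.5;0 0 1.2 0 0 0 0.5;0 0 1.2 0 0 0 0.5;0 0 1.2 0 0 0 0.5'
python3 - <<'E'
from h import *
tgt(13,0,0,[491.2,-184.1,59,11.77,20])
snap('wrist','w6')
E
```

```text
time: 7.75
tool_pos: [492.9, -183.8, 89.4]
tcp_rot: [-180.0, 20.0, -168.2]
ft_force: [-0.5, -0.1, -2.0]
finger_gap: 14.9
d cm [ 0.   -0.03  1.  ] rot [-0.01  0.03  0.02] t 7.75
```

View pics/w6.png

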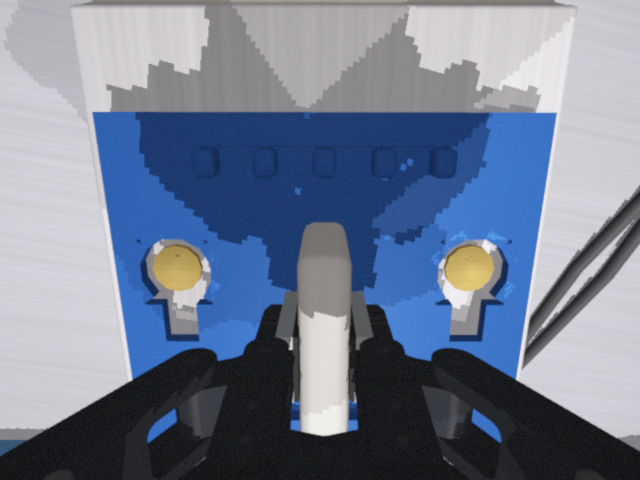

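```bash
python3 -m creep '0 0 0.4 0 0 0 0.5;0 0 0.7 0 0 0 0.5;0 0 0.9 0 0 0 0.5;0 0 0.9 0 0 0 0.5;0 0 0.9 0 0 0 0.5'
python3 - <<'E'
from h import *
print(r.sense()['ft_force'])
tgt(13,0,0,[491.2,-184.1,59,11.77,20])
snap('wrist','w7')
E
```

```text
time: 8.3
tool_pos: [495.8, -183.4, 81.5]
tcp_rot: [-180.0, 20.0, -168.2]
ft_force: [-7.3, 1.2, 5.3]
finger_gap: 15.6
[-7.34875154  1.18263459  5.34837704]
d cm [ 0.01 -0.02  0.16] rot [-0.01  0.02  0.04] t 8.3
```

View pics/w7.png

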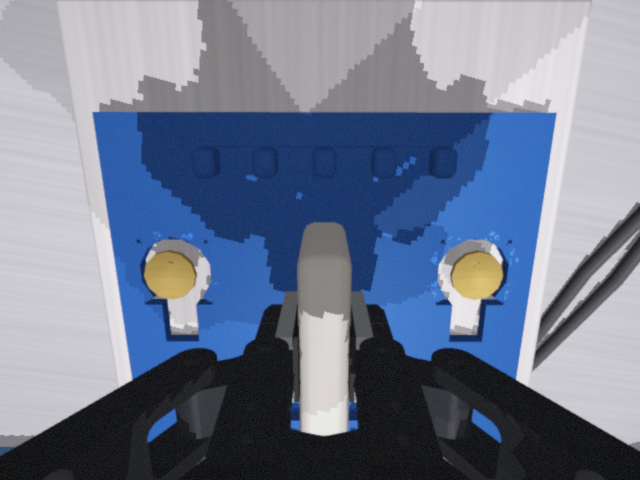

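Run:
```python
from h import *
W=ld('w7')
th=np.linspace(0,2*np.pi,200)
s=r.sense();Rt=Ro.from_euler('xyz',s['tcp_rot'],degrees=True).as_matrix()
Rc=Rt@np.diag([-1.,1,-1]); c0=s['tool_pos']-Rc@OFF
print('f deck axes',Rc.T@s['ft_force'], s['wrist_torque'])
def res(q,zr=10.5):
    ex,ey,h=q; o=[]
    for y in(-60,60):
        q_=proj(W,c0+np.c_[-13+ex+10*np.cos(th),y+ey+10*np.sin(th),0*th+zr-h]@Rc.T)
        o+= [q_[:,0].min(),q_[:,0].max(), q_[:,1].min(),q_[:,1].max()]
    return np.array(o)-[144,196,252,299,451,503,252,299]
for zr in(9,10.5,12):
  s_=least_squares(res,[0,0,20],args=(zr,));print(zr,s_.x.round(2),s_.fun.round(1))
```

```text
f deck axes [-5.59935295  3.36406714  7.19850346] [0.16685238 0.89445424 0.12487981]
9 [-0.58 -0.13 -2.22] [ 0.3 -0.3 -0.4  0.5  0.3 -0.3 -0.5  0.5]
10.5 [-0.58 -0.13 -0.72] [ 0.3 -0.3 -0.4  0.5  0.3 -0.3 -0.5  0.5]
12 [-0.58 -0.13  0.78] [ 0.3 -0.3 -0.4  0.5  0.3 -0.3 -0.5  0.5]
```

```bash
python3 -m creep '0 0 0.05 0 0 0 0.5;0 0 0.05 0 0 0 0.5;0 0 0.05 0 0 0 2.5;0 0 0 0 0 0 2.5;0 0 0 0 0 0 2.5;0 0 0 0 0 0 2.5' 60
python3 - <<'E'
from h import *
tgt(13,0,0,[491.2,-184.1,59,11.77,20])
snap('wrist','w8');snap('scene','s8')
a=cv2.imread('pics/s8.png')[190:310,190:320]; cv2.imwrite('pics/z8.png',cv2.resize(a,None,fx=4.5,fy=4.5,interpolation=cv2.INTER_CUBIC))
E
```

```text
time: 8.95
tool_pos: [496.0, -183.4, 81.6]
tcp_rot: [-180.0, 20.0, -168.2]
ft_force: [-0.6, 0.6, -0.7]
finger_gap: 24.8
d cm [ 0.02 -0.01  0.16] rot [-0.02  0.03  0.04] t 8.95
```

View pics/w8.png

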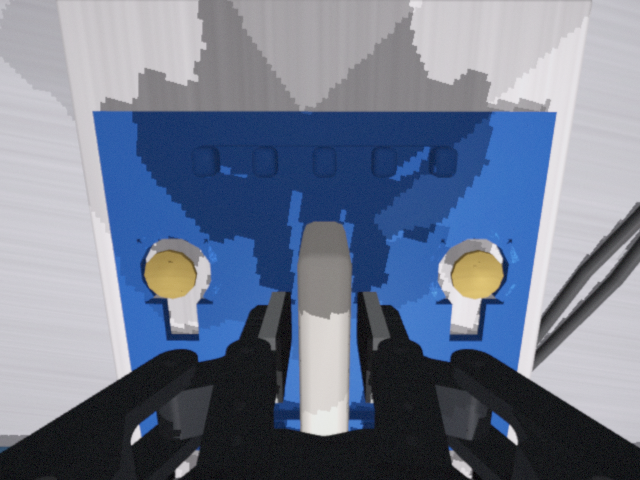

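View pics/z8.png

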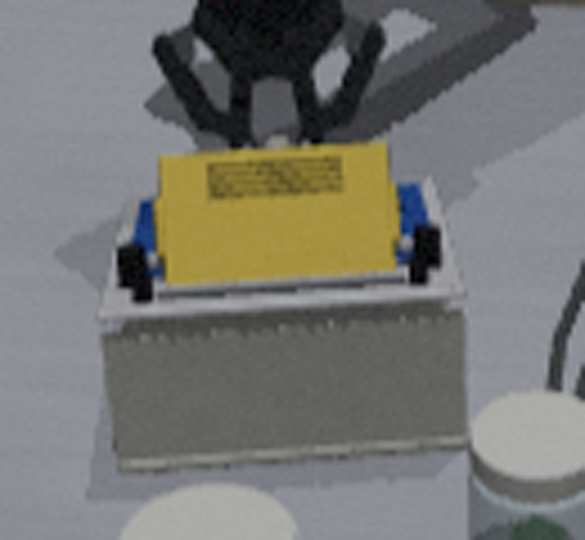

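```bash
python3 -m creep '0 0 0 0 0 0 1;0 0 0 0 0 0 0.5;0 0 0 0 0 0 0.5;0 0 0 0 0 0 0.5;0 0 0 0 0 0 0.5;0.3 0 0 0 0 0 0.5;0.6 0 0 0 0 0 0.5;0.9 0 0 0 0 0 0.5;1.2 0 0 0 0 0 0.5;1.5 0 0 0 0 0 0.5;1.8 0 0 0 0 0 0.5;2.1 0 0 0 0 0 0.5;2.3 0 0 0 0 0 0.5;2.5 0 0 0 0 0 0.5;2.5 0 0 0 0 0 0.5;2.5 0 0 0 0 0 0.5' 50
python3 - <<'E'
from h import *
print(r.sense()['joint_pos'].round(1))
tgt(-13,0,0,[491.2,-184.1,59,11.77,20])
snap('wrist','w9')
E
```

```text
time: 10.65
tool_pos: [472.6, -188.3, 73.0]
tcp_rot: [-180.0, 20.0, -168.2]
ft_force: [-4.2, -0.3, 4.7]
finger_gap: 15.5
[ -38.5  -13.2  124.9   18.4   56.6 -148.9]
d cm [ 0.09 -0.01  0.16] rot [-0.02 -0.01  0.05] t 10.65
```

View pics/w9.png

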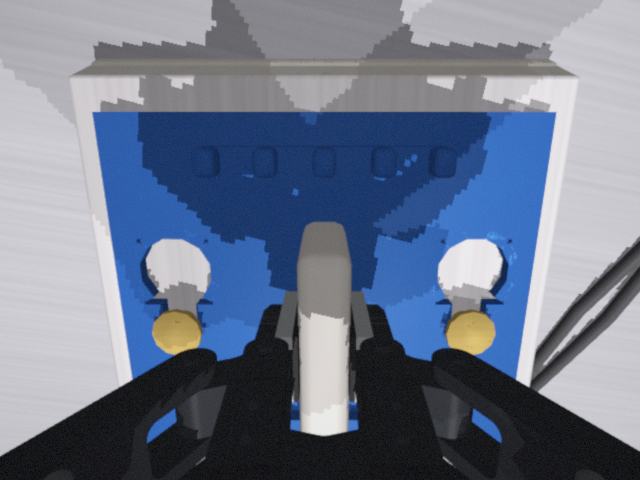

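```bash
python3 -m creep '0.1 0 0 0 0 0 0.5;0.2 0 0 0 0 0 0.5;0.3 0 0 0 0 0 0.5;0.35 0 0 0 0 0 0.5;0.35 0 0 0 0 0 0.5;0.35 0 0 0 0 0 0.5'
python3 - <<'E'
from h import *
s=r.sense();print(s['joint_pos'].round(1)); Rd,d=pose(DECK);print(Rd.T@s['ft_force'])
tgt(-13,0,0,[491.2,-184.1,59,11.77,20])
snap('wrist','w10')
E
```

```text
time: 11.3
tool_pos: [470.9, -188.7, 72.5]
tcp_rot: [-179.9, 20.2, -168.2]
ft_force: [10.9, 2.6, -1.0]
finger_gap: 15.3
[ -38.8  -13.5  125.2   18.6   56.5 -149.3]
[10.23694755  0.32081563 -4.75414336]
d cm [-0.09 -0.    0.18] rot [-0.04  0.17  0.04] t 11.3
```

View pics/w10.png

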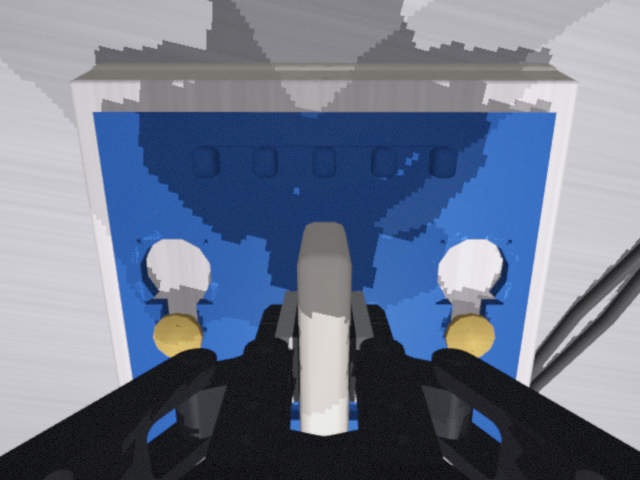

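```bash
python3 -m creep '0 0 0 0 0 0 0.5;-0.05 0 0 0 0 0 2;-0.1 0 0 0 0 0 3.5;-0.1 0 0 0 0 0 3.5;-0.1 0 0 0 0 0 3.5;-0.1 0 -1 0 0 0 3.5;-0.1 0 -3 0 0 0 3.5;-0.1 0 -6 0 0 0 3.5;-0.1 0 -9 0 0 0 3.5;-0.1 0 -9 0 0 0 3.5;-0.1 0 -9 0 0 0 3.5'
python3 - <<'E'
from h import *
s=r.sense();print(s['joint_pos'].round(1),s['ft_force'])
snap('wrist','w11');snap('scene','s11')
a=cv2.imread('pics/s11.png')[190:310,190:320]; cv2.imwrite('pics/z11.png',cv2.resize(a,None,fx=4.5,fy=4.5,interpolation=cv2.INTER_CUBIC))
E
```

```text
time: 12.45
tool_pos: [441.7, -195.5, 158.9]
tcp_rot: [-179.8, 20.3, -168.2]
ft_force: [-0.0, -0.4, -0.7]
finger_gap: 34.9
[ -42.3  -24.3  124.    17.4   68.9 -148.8] [-0.04960981 -0.44854244 -0.65774533]
```

View pics/w11.png

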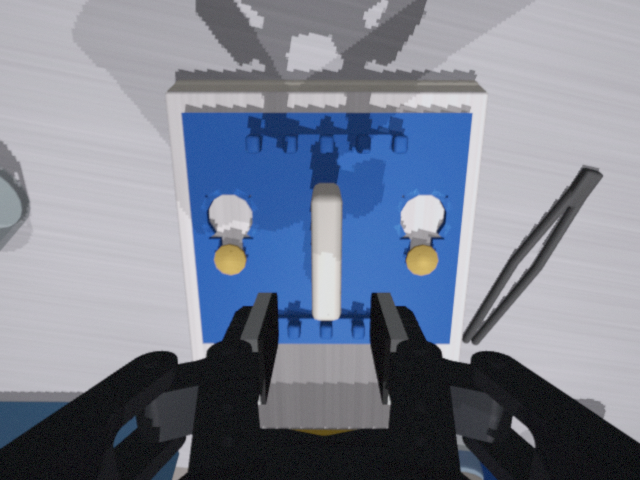

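View pics/z11.png

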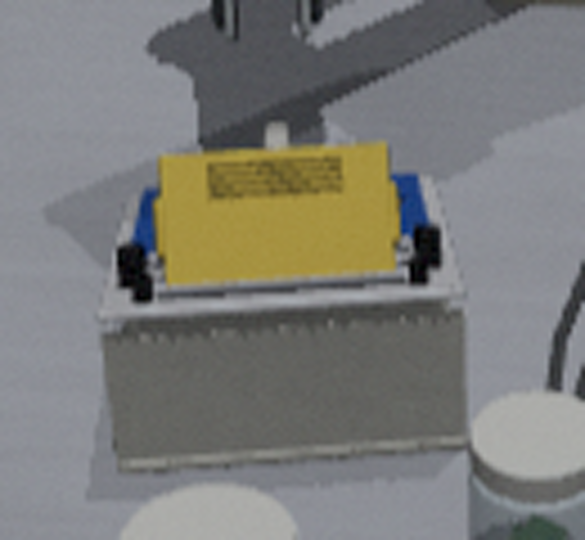

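```bash
cat >> h.py <<'E'
DK=[491.2,-184.1,59,11.77,20]
def flap(th,rr,dn=4,y=0):
    u=np.array([-np.cos(th),0,np.sin(th)]);n=np.array([np.sin(th),0,np.cos(th)])
    Rd,d=pose(DK); return d+Rd@(np.array([136,y,6])+rr*u+dn*n)
E
python3 - <<'E'
from h import *
S=ld('s11');T=ld('top0')
ob=np.array([(160,155),(388,142)])/4.5+190
tz=lambda a:np.array(a)/2.963+180
for th in(1.0,1.1,1.2,1.3,1.4): print(th,proj(S,np.array([flap(th,70,4,-60),flap(th,70,4,60)])).round(1).tolist(),proj(T,np.array([flap(th,70,4,-60),flap(th,70,4,60)])).round(1).tolist())
print(ob, proj(S,np.array([flap(0,0,0,-60),flap(0,0,0,60)])).round(1).tolist(),np.array([(165,288),(398,272)])/4.5+190,tz([(712,118),(556,152)]))
for th in(1.35,1.0,.7,.4,.2,0): print(th,flap(th,60).round(1))
s=r.sense(); delta(flap(1.2,62)+[25,5,60],[180,0,-168.2])
E
```

```text
1.0 [[225.1, 226.6], [275.5, 223.6]] [[419.6, 223.0], [367.7, 234.3]]
1.1 [[224.8, 226.0], [275.5, 222.9]] [[419.6, 220.6], [367.5, 232.0]]
1.2 [[224.6, 225.6], [275.6, 222.5]] [[419.5, 218.0], [367.2, 229.4]]
1.3 [[224.4, 225.5], [275.7, 222.4]] [[419.3, 215.3], [366.8, 226.7]]
1.4 [[224.2, 225.7], [275.8, 222.6]] [[419.0, 212.4], [366.4, 223.8]]
[[225.55555556 224.44444444]
 [276.22222222 221.55555556]] [[226.4, 255.3], [277.5, 251.9]] [[226.66666667 254.        ]
 [278.44444444 250.44444444]] [[420.29699629 219.82450219]
 [367.6476544  231.29935876]]
1.35 [ 585.9 -164.4  163.8]
1.0 [ 569.9 -167.7  150.7]
0.7 [ 560.5 -169.7  135.5]
0.4 [ 555.8 -170.6  118.2]
0.2 [ 555.6 -170.7  106.2]
0 [ 557.8 -170.2   94.4]
d cm [-17.65  -0.03  -0.32] rot [-1.000e-02  2.013e+01 -1.000e-02] t 12.55
```

```bash
python3 -m creep '-2 0 -3 0 4 0 2;-5 0 -5 0 8 0 0;-9 0 -6 0 14 0 0;-13 0 -5 0 20.2 0 0;-16 0 -3 0 20.2 0 0;-17 0 -1 0 20.2 0 0;-17 0 -1 0 20.2 0 0;-17 0 -1 0 20.2 0 0;-17 0 -1 0 20.2 0 0'
python3 - <<'E'
from h import *
s=r.sense();print(s['joint_pos'].round(1),s['ft_force'])
delta([580,-166,190],[180,0,-168.2])
snap('wrist','w12')
E
```

```text
time: 13.45
tool_pos: [593.2, -162.9, 224.6]
tcp_rot: [180.0, -0.1, -168.2]
ft_force: [0.3, -0.6, 0.4]
finger_gap: -0.0
[-2.010e+01  1.010e+01  8.310e+01 -1.000e-01  8.690e+01 -1.219e+02] [ 0.28439685 -0.58332387  0.41655843]
d cm [ 1.35 -0.04  3.46] rot [ 0.   -0.1  -0.04] t 13.45
```

View pics/w12.png

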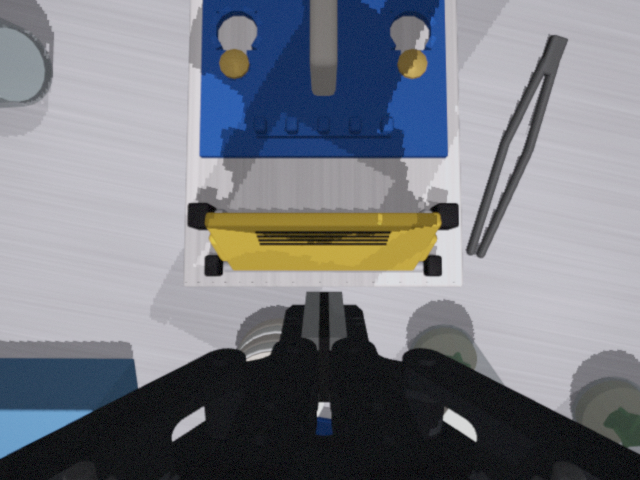

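Run:
```python
from h import *
W=ld('w12')
for th in(1.0,1.1,1.2,1.3):print(th,flap(th,70).round(1),proj(W,np.array([flap(th,70,4,-60),flap(th,70,4,60),flap(th,70,-4,0),flap(th,0,4,0)])).round(1).tolist())
s=r.sense();print(proj(W,s['tool_pos']))
```

```text
1.0 [ 562.2 -169.3  156.8] [[208.1, 199.7], [437.8, 199.7], [323.0, 188.6], [323.1, 271.6]]
1.1 [ 566.9 -168.3  161.8] [[206.2, 210.8], [439.7, 210.8], [323.0, 198.2], [323.1, 271.9]]
1.2 [ 572.1 -167.3  166.4] [[204.5, 222.9], [441.4, 222.9], [323.0, 209.1], [323.1, 272.1]]
1.3 [ 577.7 -166.1  170.5] [[203.2, 235.9], [442.7, 235.9], [323.0, 221.1], [323.1, 272.3]]
[[322.08153475 313.95312656]]
```

```bash
python3 -m creep '0.9 0 2 0 0 0 0;0.9 0 3.5 0 0 0 0;1.1 0 4.5 0 0 0 0;1.2 0 5.5 0 0 0 0;1.4 0 6.3 0 0 0 0;1.6 0 7 0 0 0 0;2 0 7.8 0 0 0 0;2.3 0 8.5 0 0 0 0;2.7 0 9.3 0 0 0 0;3 0 10 0 0 0 0;3 0 10 0 0 0 0'
python3 - <<'E'
from h import *
snap('wrist','w13')
E
```

```text
time: 14.6
tool_pos: [562.7, -169.1, 123.8]
tcp_rot: [180.0, -0.2, -168.3]
ft_force: [-0.1, 0.1, 0.3]
finger_gap: -0.3
```

View pics/w13.png

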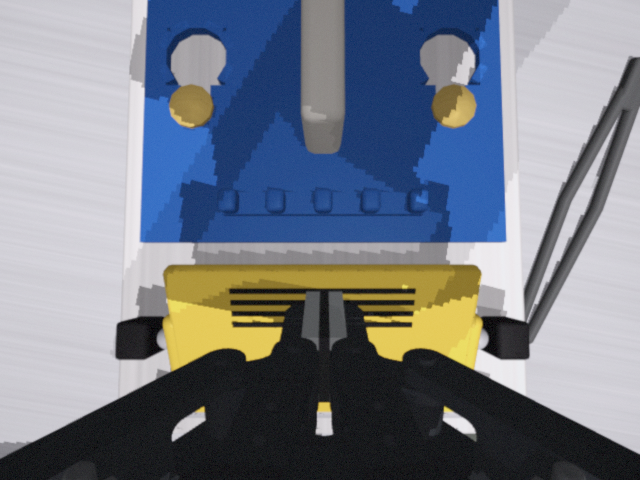

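```bash
python3 -m creep '0.3 0 0.5 0 0 0 0;0.6 0 1 0 0 0 0;0.8 0 1.4 0 0 0 0;0.9 0 1.8 0 0 0 0;0.9 0 2.1 0 0 0 0;0.9 0 2.1 0 0 0 0'
python3 - <<'E'
from h import *
snap('wrist','w14')
E
```

```text
time: 15.25
tool_pos: [553.9, -170.9, 103.0]
tcp_rot: [180.0, -0.2, -168.3]
ft_force: [-0.7, -0.2, -0.2]
finger_gap: 0.1
```

View pics/w14.png

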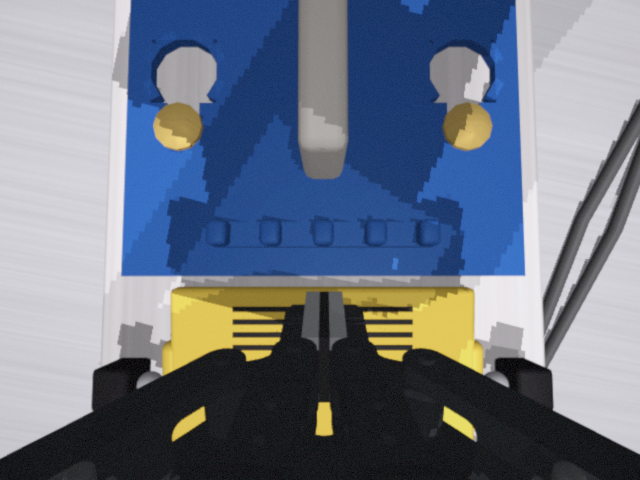

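```bash
python3 -m creep '0 0 0.3 0 0 0 0;0 0 0.6 0 0 0 0;0 0 0.6 0 0 0 0'; python3 -m creep '0 0 0.2 0 0 0 0;0 0 0.4 0 0 0 0;0 0 0.4 0 0 0 0'
```

```text
time: 15.6
tool_pos: [553.6, -170.8, 96.6]
tcp_rot: [179.9, -0.2, -168.3]
ft_force: [0.0, 0.1, 3.5]
finger_gap: 0.2
time: 15.9
tool_pos: [554.3, -170.9, 94.3]
tcp_rot: [180.0, -0.1, -168.3]
ft_force: [-2.9, 2.5, 13.7]
finger_gap: -0.1
```

```bash
python3 -m creep '0 0 0.3 0 0 0 0;0 0 0.5 0 0 0 0;0 0 0.5 0 0 0 0'
python3 - <<'E'
from h import *
snap('wrist','w15');snap('scene','s15')
a=cv2.imread('pics/s15.png')[190:310,190:320]; cv2.imwrite('pics/z15.png',cv2.resize(a,None,fx=4.5,fy=4.5,interpolation=cv2.INTER_CUBIC))
E
```

```text
time: 16.2
tool_pos: [555.2, -170.9, 92.2]
tcp_rot: [-180.0, -0.0, -168.2]
ft_force: [-8.9, 5.9, 22.2]
finger_gap: 0.2
```

View pics/z15.png

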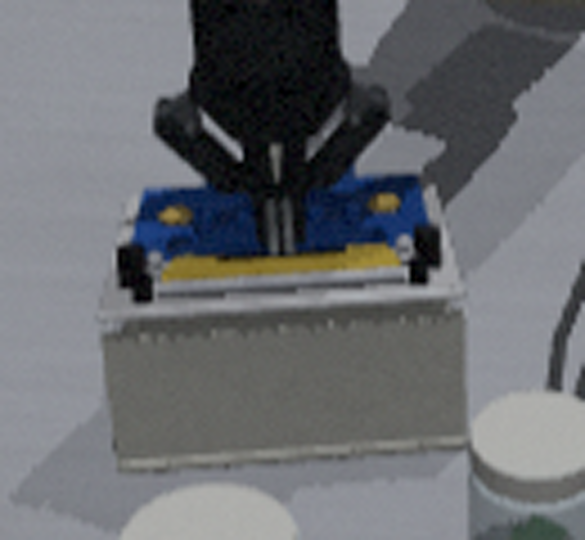

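```bash
python3 -m creep '0 0 0.4 0 0 0 0;0 0 0.8 0 0 0 0;0 0 0.8 0 0 0 0'
python3 - <<'E'
from h import *
snap('wrist','w16')
E
```

```text
time: 16.6
tool_pos: [556.5, -170.8, 89.0]
tcp_rot: [-179.9, 0.1, -168.2]
ft_force: [-15.9, 8.0, 37.4]
finger_gap: -0.0
```

View pics/w16.png

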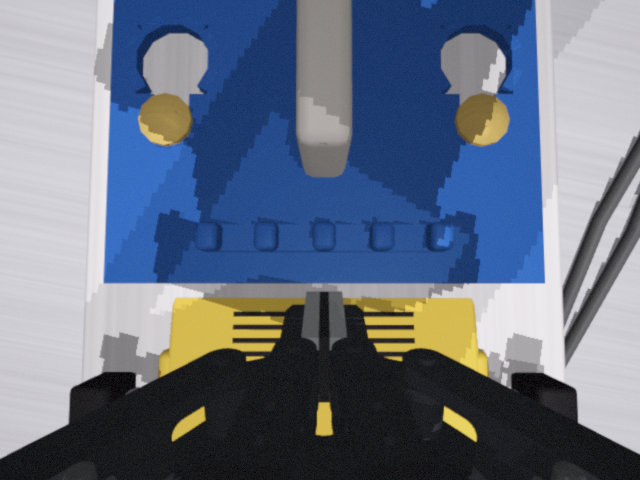

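```bash
python3 -m creep '0 0 -0.5 0 0 0 0;0 0 -1.5 0 0 0 0;0 0 -4 0 0 0 0;0 0 -8 0 0 0 0;0 0 -12 0 0 0 0;0 0 -12 0 0 0 0;0 0 -12 0 0 0 0'
python3 - <<'E'
from h import *
print(r.sense()['ft_force'])
snap('wrist','w17');snap('scene','s17')
a=cv2.imread('pics/s17.png')[190:310,190:320]; cv2.imwrite('pics/z17.png',cv2.resize(a,None,fx=4.5,fy=4.5,interpolation=cv2.INTER_CUBIC))
W=ld('w17')
for th in(0,.05,.2,.35):print(th,proj(W,np.array([flap(th,70,4,-60),flap(th,70,4,60)])).round(1).tolist())
E
```

```text
time: 17.35
tool_pos: [556.9, -171.0, 210.4]
tcp_rot: [-179.8, 0.2, -168.2]
ft_force: [-0.2, -0.4, -0.3]
finger_gap: -0.3
[-0.19325734 -0.36543891 -0.31068586]
0 [[233.5, 219.6], [415.6, 219.7]]
0.05 [[232.3, 219.4], [416.8, 219.5]]
0.2 [[228.5, 220.5], [420.5, 220.7]]
0.35 [[224.5, 224.3], [424.5, 224.5]]
```

View pics/w17.png

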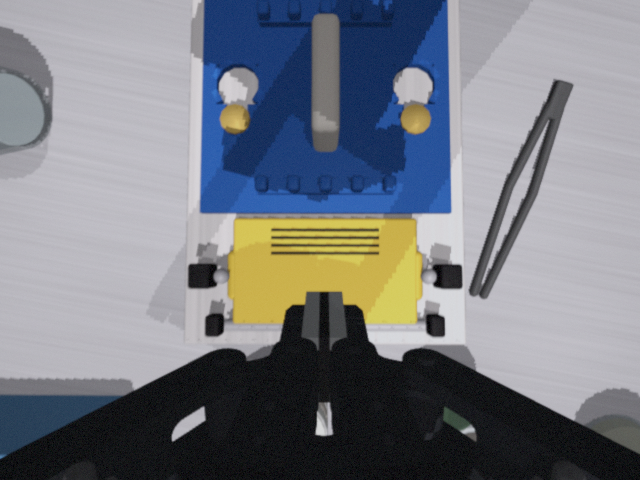

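View pics/z17.png

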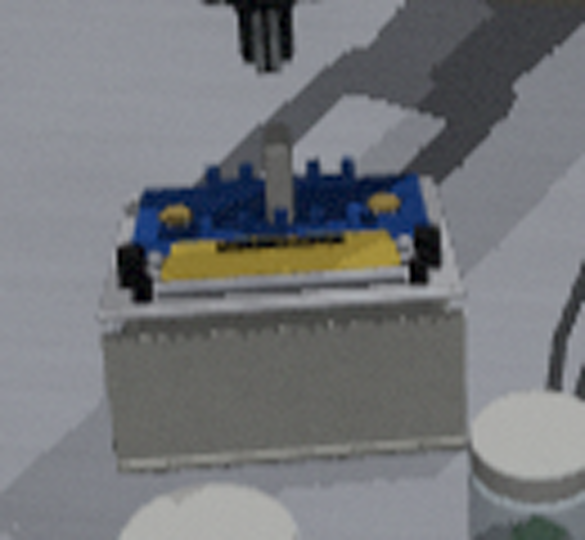

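Run:
```python
from h import *
W=ld('w17');Rd,d=pose(DK)
for x in(-9,-13,-17):print(x,proj(W,d+np.array([[x+75,-84,6],[x+75,84,6]])@Rd.T).round(1).tolist())
print(proj(W,d+np.array([[0,60,15],[0,-60,15]])@Rd.T))
r.hand_in(); print(r.sense()['time'])
```

```text
-9 [[199.0, 220.2], [450.2, 220.4]]
-13 [[199.1, 214.3], [450.0, 214.5]]
-17 [[199.2, 208.3], [449.9, 208.5]]
[[415.90870356 118.90701913]
 [233.3269106  118.84943518]]
the job is handed in; nothing more can be done
the job is handed in; nothing more can be done
```

The cradle is back on the stand with the studs locked in its slots, the flap is shut above it, and I handed the job in at about 17.5 s of the 53 s allowed. No verdict is reported.

- **Seating:** I gripped the cradle by its rib and lined its keyholes up over the studs with the wrist camera. I lowered it flat on the deck and let go for a moment so it could settle. The camera fit put its centre at deck x of about 13.6 mm.
- **Sliding:** I gripped it again and drew it down the slope until it met a hard stop of about 10 N. Then I released it.
- **Flap:** I pressed it down with the closed fingers, up to about 37 N, and backed off. It stayed down.

**Last checks:**
- With the gripper clear and wrist force about zero, the flap's edge corners were at (234, 219) and (415, 219). That matches the 0 rad prediction of (233.5, 219.6) and (415.6, 219.7).
- The cradle's upper edge was at row 213, where 214.4 is expected for fully slid down, so its centre is at about -14 mm.
- I did not contact any jar, dish, bottle, beaker or the forceps. I did not measure their final positions, but those in the last picture looked undisturbed.

**Disagreements:**
- The first deck position, from the fixed cameras, was about 3 mm off from the wrist camera's. I used the wrist camera's values.
- The flap still gave about 2–3 mm under the last of the pressing. I put that down to give in the arm and fingers.
- The last joint came within 3° of its range limit during the slide but did not pass it.

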